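Nudge a bearing into its seat and swing the keeper over it

TASK

The round steel bearing lies loose on top of the aluminium gearbox plate: push it gently across the plate with your fingertips until it drops into its round recess and lies flush. Then push the red swing keeper all the way round by its knob until it stops over the bearing. Do not grip the bearing, pick it up or knock it off the plate, and leave the screwdriver, the jar and the tin where they are.

Things in the scene. Friction and masses are not known exactly. Their poses are not given: they have to be found in the camera images.
- plate: Aluminium gearbox end plate, fixed on the bench, 190 x 130 x 24 mm (x, y, z). Origin: centre of its underside, at bench height; its flat top is 24 mm up. In the middle of the top is a blind round recess, 44 mm in diameter, 8 mm deep, black-floored. The bearing starts on the -x half of the top; the keeper pivots on the +x half. Placed within a 60 x 200 mm area, turned up to 1.5 rad.
- seat (a point): Centre of the recess's mouth, level with the plate's top. Axes as the plate's.
- bearing: Loose sealed ball bearing lying flat: a steel disc 42 mm in diameter, 8 mm thick, black seals, a blue plug filling its bore, about 60 g. Origin: centre of its underside, z its axis. It slides, and tips in once its centre is within about 5 mm of the recess's. It may hang tilted with its rear on the rim: push on 1 to 3 mm. Flush, its underside is 16 mm above the bench (1 to 2 mm radial play).
- keeper (a joint): Red swing keeper on a vertical pivot, rad: 0 = closed on its stop, arm along the plate's -x over the recess; opens clockwise from above (1.57 = arm along the plate's +y), up to 2.0. Starts at 1.2 to 1.9. Stays where left; about 1 N at the knob moves it. Arm 12 mm wide, 48 mm long, from 3.5 to 7.5 mm above the plate: passes over the seated bearing, not over an unseated one.
- keeper_knob (a point): Centre of the top of the keeper's knob, a red upright round post 12 mm in diameter, 42 mm from the pivot; it stands from 7.5 to 22 mm above the plate's top.
- keeper_pivot (a point): Top of the keeper's pivot (a dark steel screw, 16 mm in diameter, 11 mm tall above the plate), on the plate's centre line 50 mm to +x of the recess's centre. Axes as the plate's.
- screwdriver: Loose screwdriver with a yellow handle lying on the bench to the right of the plate (-y), roughly along x, about 200 mm long. To be left alone.
- jar: Loose glass jar with a white cap, 56 mm in diameter, 65 mm tall, on the bench to the left of the plate (+y). Origin: centre of its underside. To be left alone.
- tin: Loose blue tin, 64 mm in diameter, 50 mm tall, on the bench to the left of the plate (+y). Origin: centre of its underside. To be left alone.
There are look-alikes about, which are no part of the job. Of the things that look like the bearing, the middle-sized one is meant.

How it is judged:
By the outcome, as a careful person would: the job done as asked, in the order asked, and still so for the second after the job is handed in, with the robot touching nothing.
It also fails if it takes over 64 s, if anything falls off the work surface, if the arm or the gripper's body presses on something with over 40 N, if the wrist force passes 120 N, or if a joint passes its speed limit or range.

ROBOT

A 6-joint arm with a two-finger parallel gripper is mounted at the origin on the work surface. World frame = base frame: x ahead of the robot, y to its left, z up, the work surface at z = 0. Lengths are in m, angles in rad, forces in N, time in s.
With the tool pointing down it reaches from about 0.35 to 0.85 m from the base axis. Payload 8.1 kg.
Tool frame: the origin (TCP) lies at the centre of the arm's flange, where the gripper is bolted on; the fingertips stand 186 mm ahead of it and the grasp point (between the pads) lies 167 mm ahead of it; z points along the fingers, y is the line along which they close (so a half turn about z gives the same grasp; the last joint's range is limited). The gripper opens to 93 mm and grips with 3 to 60 N. Pads are 15 mm wide; open, the fingers measure 128 mm over their backs; the gripper's body (75 mm by 188 mm) begins 65 mm behind the grasp point.
Start: joints at [1.079, 0.13, 1.488, -0, 1.523, -0.085], TCP at [0.237, 0.551, 0.405] pointing down, gripper open.
Joint ranges: [-2.96, 2.96], [-0.89, 2.26], [0.02, 2.5], [-1.34, 4.48], [0, 2.73], [-2.66, 2.66]. Speed limits (rad/s): [2.39, 2.39, 2.79, 3.14, 3.14, 3.14].

INTERFACE

Orientations are given as a rotation vector (axis times angle).
In Python, from plant import read_state, read_camera, camera_params, robot gives the robot as it stands.
- The arm moves only by the tool carry_out, never from a script. Its argument "targets" is a list of rows, each an object of numbers: "hand": the opening in per cent of the stroke, from 0 (shut) to 100 (fully open); "x", "y", "z": the shift along the tool's x, y, z in m; "ax", "ay", "az": the turn, a rotation vector about the tool's x, y, z in rad. In form: [{"hand": .., "x": .., "y": .., "z": .., "ax": .., "ay": .., "az": ..}, ...]. A call has 1 to 8 rows; each row is the pose to reach, as a shift and turn from the pose commanded when the call began, along the tool's axes at that moment; what a row does not reach only later rows make up. A row lasts 1/8 s, in which the tool goes at most 62.5 mm and 10.7 degrees, less where a joint would pass 70% of its speed; a pose out of reach is approached as far as the arm can. A call with a gripper value outside its range is refused whole. The fingers move at their own pace and stop on an object; "newtons" is the grip in N (left out, the last holds). Time passes only in rows, so rows that repeat a pose let the fingers close. It gives the time, the measured TCP pose, the force, the opening and the grip force at its end, in the units of the state.
- read_state(): the state, without advancing time (a new reading comes with each control period).
- read_camera(name): name is "scene" or "top" or "wrist"; returns (picture, depth): 420x560x3 uint8, blue, green, red; 420x560 float32, m along the optical axis (not along the pixel's ray), 0 where there is no reading.
- camera_params(name): a dict with "fx", "fy", "cx", "cy" (pixels), "k1" (the pictures are not rectified: a ray, as slopes to the right and down, at radius r is drawn at 1 + k1 r^2 times it, then the intrinsics apply), "position" and "rotation" of the camera in the world. Camera axes: x right, y up, looking along -z (the intrinsics and any distortion apply to the point x, -y, -z); pixel columns grow to the right and rows downward; lengths in m; the calibration is good to about 2 mm. A picture is of the moment at which its call begins: read the wrist's pose just before it. camera_params takes no time and is no camera call; for the wrist camera it gives the pose at the moment of the call.
- robot.close_job(): hands the job in; it is judged then, once.
The state is a dict: "t": time; "q": joint angles; "dq": joint speeds; "joint_torque": joint torques, N m; "tool_pos": TCP position; "orientation": TCP orientation; "force": force on the tool from outside, world axes, zero at the start; "wrist_torque": the same for the moment, N m; "opening": finger opening in m; "gripper_force": force on a finger pad.
Only numpy, scipy, OpenCV 4.12 (cv2) and the standard library are available. Lean on these libraries where they do the work, as an engineer would, in place of code of your own. Each camera call takes 0.05 s, during which the arm holds its last target. There are 200 camera calls.

## Working session

There is one attempt and no reset: what is moved stays moved. The work goes in short steps, Python scripts to look and compute and a tool call to move; the robot and the scene stay as the last step left them, time stands still between calls to the robot, and variables do not carry over. Pictures are saved under pics/ and viewed, at most 10 in all, crops included, and the job is handed in when it is done.

Besides the shell and the picture viewer there is one more tool, called after "Call:" as a command line: name --argument value ..., lists and objects as JSON in quotes. carry_out: Moves the arm, as the interface text tells. Its arguments: {"type":"object","properties":{"targets":{"type":"array","items":{"type":"object","properties":{"hand":{"type":"number"},"x":{"type":"number"},"y":{"type":"number"},"z":{"type":"number"},"ax":{"type":"number"},"ay":{"type":"number"},"az":{"type":"number"}}}},"newtons":{"type":"number"}},"required":["targets"]}

```bash
ls; mkdir -p pics; cat > h.py <<'E'
import numpy as np, cv2
from plant import read_state, read_camera, camera_params, robot
from scipy.spatial.transform import Rotation as R
def ray(p,u,v):
    x=(u-p["cx"])/p["fx"]; y=(v-p["cy"])/p["fy"]
    a,b=x,y
    for _ in range(20):
        s=1+p["k1"]*(a*a+b*b); a,b=x/s,y/s
    M=np.array(p["rotation"])
    if M.shape!=(3,3): M=R.from_rotvec(M).as_matrix()
    return np.array(p["position"]), M@np.array([a,-b,-1.0])
def onz(p,u,v,z):
    o,d=ray(p,u,v); return o+d*(z-o[2])/d[2]
def pix(p,P):
    M=np.array(p["rotation"])
    if M.shape!=(3,3): M=R.from_rotvec(M).as_matrix()
    c=M.T@(np.array(P)-p["position"]); a,b=c[0]/-c[2],-c[1]/-c[2]; s=1+p["k1"]*(a*a+b*b)
    return p["cx"]+p["fx"]*a*s,p["cy"]+p["fy"]*b*s
E
python3 - <<'E'
from h import *
for n in("top","scene"):
    im,d=read_camera(n); cv2.imwrite(f"pics/{n}0.png",im); np.save(f"{n}0.npy",d); print(n,camera_params(n))
print(read_state())
E
```

```text
pics
top {'fx': 474.5119095232174, 'fy': 474.5119095232174, 'cx': 278.16463664026287, 'cy': 208.49202130549978, 'k1': -0.04719778424720867, 'position': array([0.37111494, 0.01403979, 1.20401716]), 'rotation': array([ 0.11132403, -0.11792247, -1.56214238])}
scene {'fx': 452.3094624541881, 'fy': 452.3094624541881, 'cx': 278.06206273025657, 'cy': 207.18349660924528, 'k1': -0.1116258380921546, 'position': array([ 0.90231451, -0.42528964,  0.75094834]), 'rotation': array([0.65647263, 0.25390319, 0.66150421])}
{'t': 0.1, 'q': array([ 1.07862774e+00,  1.31068320e-01,  1.48912932e+00,  8.43295127e-06,
        1.52298403e+00, -8.54052033e-02]), 'dq': array([ 0.0010674 , -0.00267605, -0.00069489, -0.00044268,  0.00010057,
       -0.0003225 ]), 'joint_torque': array([ 1.35506802e-03, -5.61342323e+01, -4.93096304e+01,  7.68519519e-02,
        2.91265600e-02, -7.84031135e-05]), 'tool_pos': array([0.23727275, 0.5508814 , 0.403825  ]), 'orientation': array([-6.34454062e-01, -3.07638958e+00,  2.38853967e-03]), 'force': array([ 0.90986452, -0.29984244, -0.69209034]), 'wrist_torque': array([ 0.01190547,  0.00294048, -0.00441828]), 'gripper_force': 0.0, 'opening': 0.09311381771675314}
```

View pics/top0.png

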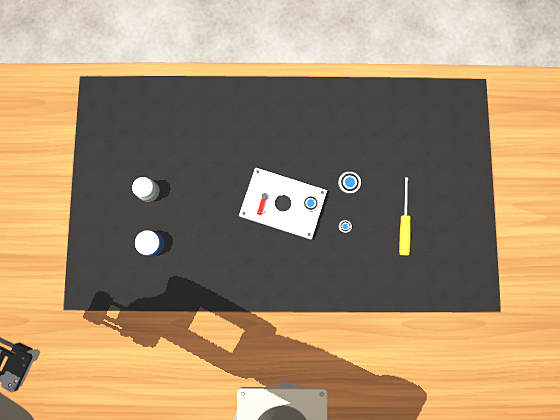

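View pics/scene0.png

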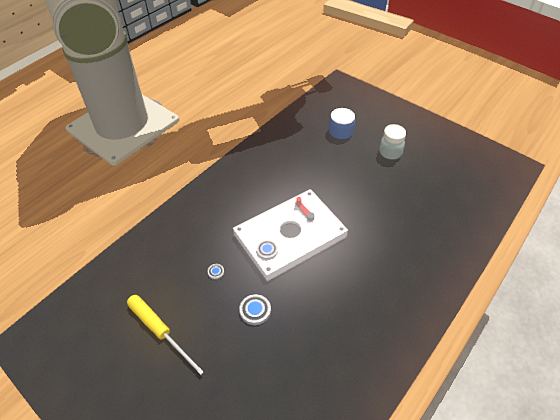

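The top view shows the plate at about (283,203), with the recess at (283,203), the bearing at (311,203), the keeper pivot at about (265,196) and the knob at about (261,210). The larger and smaller look-alikes lie on the mat at (349,182) and (345,226). The scene view agrees with this.

```bash
cat > meas.py <<'E'
from h import *
def blob(m,near=None,mn=15):
    n,l,s,c=cv2.connectedComponentsWithStats(m.astype(np.uint8))
    k=[i for i in range(1,n) if s[i,4]>=mn]
    return [(tuple(c[i].round(1)),int(s[i,4])) for i in k]
def masks(im):
    b,g,r=[im[...,i].astype(int) for i in range(3)]
    return dict(blue=(b>r+50)&(b>120),red=(r>g+60)&(r>b+60)&(r>110),white=(np.minimum(np.minimum(b,g),r)>150))
E
python3 - <<'E'
from meas import *
for n,box in(("top",(230,160,335,245)),("scene",(225,180,355,285))):
    im=cv2.imread(f"pics/{n}0.png"); p=camera_params(n); x0,y0,x1,y1=box
    keep=np.zeros(im.shape[:2],bool); keep[y0:y1,x0:x1]=1
    M=masks(im)
    print(n)
    for k,z in(("blue",.032),("red",.035)):
        for c,a in blob(M[k]&keep,mn=8): print(k,c,a,onz(p,*c,z).round(4))
    cs,_=cv2.findContours((M["white"]&keep).astype(np.uint8),cv2.RETR_EXTERNAL,cv2.CHAIN_APPROX_NONE)
    c=max(cs,key=cv2.contourArea)[:,0]
    if n=="top":
        P=np.array([onz(p,u,v,.024)[:2] for u,v in c],np.float32); print(cv2.minAreaRect(P))
    g=cv2.cvtColor(im,cv2.COLOR_BGR2GRAY)
    for c,a in blob((g<90)&keep,mn=60): print("dark",c,a,onz(p,*c,.024).round(4))
E
```

```text
top
blue (np.float64(310.3), np.float64(202.5)) 49 [ 0.5592 -0.0708  0.032 ]
red (np.float64(261.0), np.float64(206.2)) 78 [0.5486 0.0524 0.035 ]
((0.5595357418060303, -0.0014326870441436768), (0.19245877861976624, 0.13234828412532806), 72.3271713256836)
dark (np.float64(281.4), np.float64(201.2)) 4881 [0.5634 0.0015 0.024 ]
dark (np.float64(282.5), np.float64(202.7)) 197 [ 0.5595 -0.0013  0.024 ]
scene
blue (np.float64(266.7), np.float64(247.7)) 63 [ 0.5612 -0.0677  0.032 ]
red (np.float64(301.8), np.float64(205.9)) 90 [0.5508 0.0552 0.035 ]
dark (np.float64(233.4), np.float64(188.4)) 342 [0.4002 0.0081 0.024 ]
```

```bash
cat > go.py <<'E'
# usage: go.py tipx tipy tipz toolx_angle_deg -> shift/turn in tool axes
import sys; from h import *
a=[float(v) for v in sys.argv[1:]]
s=read_state(); M=R.from_rotvec(s["orientation"]).as_matrix(); p=np.array(s["tool_pos"])
y=np.radians(a[3]); X=np.array([np.cos(y),np.sin(y),0]); Z=np.array([0,0,-1.]); T=np.c_[X,np.cross(Z,X),Z]
print("t",round(s["t"],2),"tcp",p.round(4),"tip",(p+M[:,2]*.186).round(4),"xang",np.degrees(np.arctan2(M[1,0],M[0,0])).round(2),"F",s["force"].round(1))
print("shift",(M.T@(np.array(a[:3])+[0,0,.186]-p)).round(4),"turn",R.from_matrix(M.T@T).as_rotvec().round(4))
E
python3 go.py .56 -.118 .2 90
```

```text
t 0.1 tcp [0.2373 0.5509 0.4038] tip [0.2371 0.5506 0.2178] xang 156.69 F [ 0.9 -0.3 -0.7]
shift [-0.561  -0.4866  0.0185] turn [-1.500e-03  8.000e-04  1.164e+00]
```

Call:
carry_out --targets '[{"hand": 22, "x": -0.561, "y": -0.487, "z": 0.018, "az": 1.164}, {"hand": 22, "x": -0.561, "y": -0.487, "z": 0.018, "az": 1.164}, {"hand": 22, "x": -0.561, "y": -0.487, "z": 0.018, "az": 1.164}, {"hand": 22, "x": -0.561, "y": -0.487, "z": 0.018, "az": 1.164}, {"hand": 22, "x": -0.561, "y": -0.487, "z": 0.018, "az": 1.164}, {"hand": 22, "x": -0.561, "y": -0.487, "z": 0.018, "az": 1.164}, {"hand": 22, "x": -0.561, "y": -0.487, "z": 0.018, "az": 1.164}, {"hand": 22, "x": -0.561, "y": -0.487, "z": 0.018, "az": 1.164}]'

```text
schema error: expected keys hand, x, y, z, ax, ay, az
```

```bash
python3 go.py .56 -.118 .2 90
```

```text
t 0.1 tcp [0.2373 0.5509 0.4038] tip [0.2371 0.5506 0.2178] xang 156.69 F [ 0.9 -0.3 -0.7]
shift [-0.561  -0.4866  0.0185] turn [-1.500e-03  8.000e-04  1.164e+00]
```

Call:
carry_out --targets '[{"hand": 22, "x": -0.561, "y": -0.487, "z": 0.018, "ax": 0, "ay": 0, "az": 1.164}, {"hand": 22, "x": -0.561, "y": -0.487, "z": 0.018, "ax": 0, "ay": 0, "az": 1.164}, {"hand": 22, "x": -0.561, "y": -0.487, "z": 0.018, "ax": 0, "ay": 0, "az": 1.164}, {"hand": 22, "x": -0.561, "y": -0.487, "z": 0.018, "ax": 0, "ay": 0, "az": 1.164}, {"hand": 22, "x": -0.561, "y": -0.487, "z": 0.018, "ax": 0, "ay": 0, "az": 1.164}, {"hand": 22, "x": -0.561, "y": -0.487, "z": 0.018, "ax": 0, "ay": 0, "az": 1.164}, {"hand": 22, "x": -0.561, "y": -0.487, "z": 0.018, "ax": 0, "ay": 0, "az": 1.164}, {"hand": 22, "x": -0.561, "y": -0.487, "z": 0.018, "ax": 0, "ay": 0, "az": 1.164}]'

```text
t: 1.1
tool_pos: [0.4547, 0.0988, 0.3924]
orientation: [-2.222, -2.221, -0.0]
force: [0.7, 0.8, -0.1]
opening: 0.0215
gripper_force: 0.0
```

```bash
python3 go.py .56 -.118 .2 90
```

```text
t 1.1 tcp [0.4547 0.0988 0.3924] tip [0.4547 0.0988 0.2064] xang 89.96 F [ 0.7  0.8 -0.1]
shift [-0.2167  0.1054  0.0064] turn [ 0.0001 -0.0001 -0.0007]
```

Call:
carry_out --targets '[{"hand": 22, "x": -0.216, "y": 0.105, "z": 0.006, "ax": 0, "ay": 0, "az": 0}, {"hand": 22, "x": -0.216, "y": 0.105, "z": 0.006, "ax": 0, "ay": 0, "az": 0}, {"hand": 22, "x": -0.216, "y": 0.105, "z": 0.006, "ax": 0, "ay": 0, "az": 0}, {"hand": 22, "x": -0.216, "y": 0.105, "z": 0.006, "ax": 0, "ay": 0, "az": 0}, {"hand": 22, "x": -0.216, "y": 0.105, "z": 0.006, "ax": 0, "ay": 0, "az": 0}, {"hand": 22, "x": -0.216, "y": 0.105, "z": 0.006, "ax": 0, "ay": 0, "az": 0}]'

```text
t: 1.85
tool_pos: [0.5592, -0.1151, 0.386]
orientation: [-2.221, -2.22, 0.001]
force: [-0.1, -0.0, 0.9]
opening: 0.0207
gripper_force: 0.0
```

```bash
python3 - <<'E'
from h import *
import subprocess
p=camera_params("wrist"); im,d=read_camera("wrist"); cv2.imwrite("pics/w1.png",im)
import pickle; pickle.dump(p,open("w1.pkl","wb")); print(p)
E
python3 go.py .56 -.118 .2 90
```

```text
{'fx': 345.6055779316729, 'fy': 345.6055779316729, 'cx': 282.75639633970144, 'cy': 212.2479990609805, 'k1': -0.0638032032372373, 'position': array([ 0.5593109 , -0.03963989,  0.36547118]), 'rotation': array([-0.27416629,  0.00058995, -0.00145106])}
t 1.9 tcp [ 0.5591 -0.1145  0.3863] tip [ 0.559  -0.1144  0.2003] xang 90.02 F [-0.2  0.1 -0.6]
shift [-0.0035  0.0009  0.0003] turn [-0.0008 -0.0006  0.0004]
```

View pics/w1.png

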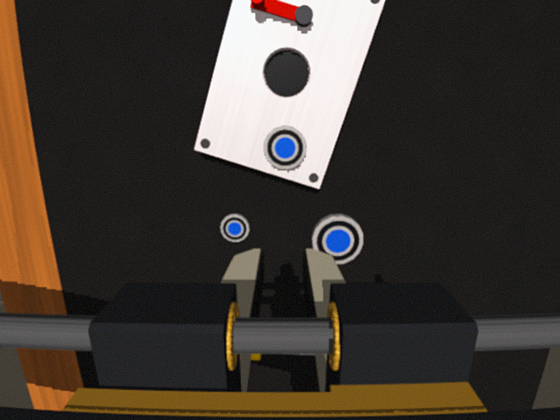

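The wrist view shows the recess at (286,72), the bearing at (285,149), the keeper pivot at (304,15) and the knob at the top edge, near (258,5). The decoys are at (235,228) and (338,240).

```bash
cat > rec.py <<'E'
from meas import *
def recess(im,p,u0,v0):
    g=cv2.cvtColor(im,cv2.COLOR_BGR2GRAY); m=(g<110).astype(np.uint8)
    n,l,s,c=cv2.connectedComponentsWithStats(m); i=l[int(v0),int(u0)]
    cs,_=cv2.findContours((l==i).astype(np.uint8),cv2.RETR_EXTERNAL,cv2.CHAIN_APPROX_NONE)
    P=np.array([onz(p,u,v,.024)[:2] for u,v in max(cs,key=cv2.contourArea)[:,0]],np.float32)
    return cv2.minEnclosingCircle(P)
E
python3 - <<'E'
from rec import *
import pickle; p=pickle.load(open("w1.pkl","rb")); im=cv2.imread("pics/w1.png"); M=masks(im)
print("recess",recess(im,p,286,75))
for c,a in blob(M["blue"]): print("blue",c,a,onz(p,*c,.032 if c[1]<200 else .01).round(4))
for c,a in blob(M["red"]): print("red",c,a,onz(p,*c,.0315).round(4))
print("pivot",onz(p,304,15,.035).round(4),"knob approx",onz(p,258,5,.046).round(4))
cs,_=cv2.findContours(M["white"].astype(np.uint8),cv2.RETR_EXTERNAL,cv2.CHAIN_APPROX_NONE)
c=max((c for c in cs if cv2.pointPolygonTest(c,(250,110),False)>0),key=cv2.contourArea)[:,0]
l=np.array([onz(p,u,v,.024)[:2] for u,v in c if 20<v<140 and u<245]); print("left edge ang",np.degrees(np.arctan2(*np.polyfit(l[:,1],l[:,0],1)[:1],1)))
# bearing outline: steel ring radius is 21mm
E
```

```text
recess ((0.5623751282691956, -0.00045447665615938604), 0.0214951504021883)
blue (np.float64(284.7), np.float64(147.5)) 362 [ 0.561  -0.0693  0.032 ]
blue (np.float64(234.2), np.float64(228.3)) 151 [ 0.5064 -0.1576  0.01  ]
blue (np.float64(337.7), np.float64(240.7)) 470 [ 0.6192 -0.1721  0.01  ]
red (np.float64(20.0), np.float64(174.0)) 10026 [ 0.2926 -0.0929  0.0315]
red (np.float64(255.0), np.float64(2.3)) 51 [0.535  0.0576 0.0315]
red (np.float64(280.7), np.float64(8.6)) 471 [0.5575 0.0523 0.0315]
red (np.float64(48.2), np.float64(397.3)) 837 [ 0.2629 -0.3756  0.0315]
pivot [0.5778 0.0461 0.035 ] knob approx [0.5385 0.0512 0.046 ]
left edge ang 17.569212790686098
```

Call:
carry_out --targets '[{"hand": 22, "x": -0.002, "y": 0.001, "z": 0.06, "ax": 0, "ay": 0, "az": 0}, {"hand": 22, "x": -0.002, "y": 0.001, "z": 0.12, "ax": 0, "ay": 0, "az": 0}, {"hand": 22, "x": -0.002, "y": 0.001, "z": 0.16, "ax": 0, "ay": 0, "az": 0}, {"hand": 22, "x": -0.002, "y": 0.001, "z": 0.16, "ax": 0, "ay": 0, "az": 0}, {"hand": 22, "x": -0.002, "y": 0.001, "z": 0.16, "ax": 0, "ay": 0, "az": 0}, {"hand": 22, "x": -0.002, "y": 0.001, "z": 0.16, "ax": 0, "ay": 0, "az": 0}]'

```text
t: 2.65
tool_pos: [0.5617, -0.1172, 0.2298]
orientation: [2.218, 2.219, 0.004]
force: [0.2, -0.0, -0.0]
opening: 0.0205
gripper_force: 0.0
```

```bash
python3 go.py .561 -.113 .0275 90
```

```text
t 2.65 tcp [ 0.5617 -0.1172  0.2298] tip [ 0.5626 -0.1175  0.0438] xang 90.03 F [ 0.2 -0.  -0. ]
shift [ 0.0043 -0.0008  0.0162] turn [0.0046 0.0014 0.0005]
```

Call:
carry_out --targets '[{"hand": 22, "x": 0.002, "y": -0.001, "z": 0.006, "ax": 0.003, "ay": 0, "az": 0}, {"hand": 22, "x": 0.002, "y": -0.001, "z": 0.012, "ax": 0.003, "ay": 0, "az": 0}, {"hand": 22, "x": 0.002, "y": -0.001, "z": 0.012, "ax": 0.003, "ay": 0, "az": 0}, {"hand": 22, "x": 0.002, "y": -0.001, "z": 0.012, "ax": 0.003, "ay": 0, "az": 0}]'

```text
t: 3.15
tool_pos: [0.5593, -0.1153, 0.2145]
orientation: [-2.22, -2.22, 0.004]
force: [0.3, 0.1, 0.9]
opening: 0.0205
gripper_force: 0.0
```

```bash
python3 go.py .561 -.113 .0275 90
```

```text
t 3.15 tcp [ 0.5593 -0.1153  0.2145] tip [ 0.5587 -0.1153  0.0285] xang 89.99 F [0.3 0.1 0.9]
shift [0.0023 0.0017 0.001 ] turn [-0.0034 -0.0001 -0.0001]
```

Call:
carry_out --targets '[{"hand": 22, "x": 0.006, "y": 0.001, "z": 0.001, "ax": 0, "ay": 0, "az": 0}, {"hand": 22, "x": 0.012, "y": 0.001, "z": 0.001, "ax": 0, "ay": 0, "az": 0}, {"hand": 22, "x": 0.017, "y": 0.001, "z": 0.001, "ax": 0, "ay": 0, "az": 0}, {"hand": 22, "x": 0.021, "y": 0.001, "z": 0.001, "ax": 0, "ay": 0, "az": 0}, {"hand": 22, "x": 0.026, "y": 0.001, "z": 0.001, "ax": 0, "ay": 0, "az": 0}, {"hand": 22, "x": 0.031, "y": 0.001, "z": 0.001, "ax": 0, "ay": 0, "az": 0}, {"hand": 22, "x": 0.036, "y": 0.001, "z": 0.001, "ax": 0, "ay": 0, "az": 0}, {"hand": 22, "x": 0.041, "y": 0.001, "z": 0.001, "ax": 0, "ay": 0, "az": 0}]'

```text
t: 4.15
tool_pos: [0.5604, -0.0739, 0.2137]
orientation: [-2.22, -2.22, 0.003]
force: [-0.3, -0.4, 0.4]
opening: 0.0205
gripper_force: 0.1
```

Call:
carry_out --targets '[{"hand": 22, "x": 0.005, "y": 0, "z": 0, "ax": 0, "ay": 0, "az": 0}, {"hand": 22, "x": 0.01, "y": 0, "z": 0, "ax": 0, "ay": 0, "az": 0}, {"hand": 22, "x": 0.015, "y": 0, "z": 0, "ax": 0, "ay": 0, "az": 0}, {"hand": 22, "x": 0.02, "y": 0, "z": 0, "ax": 0, "ay": 0, "az": 0}, {"hand": 22, "x": 0.025, "y": 0, "z": 0, "ax": 0, "ay": 0, "az": 0}, {"hand": 22, "x": 0.03, "y": 0, "z": 0, "ax": 0, "ay": 0, "az": 0}, {"hand": 22, "x": 0.035, "y": 0, "z": 0, "ax": 0, "ay": 0, "az": 0}, {"hand": 22, "x": 0.035, "y": 0, "z": 0, "ax": 0, "ay": 0, "az": 0}]'

```text
t: 5.15
tool_pos: [0.5604, -0.0388, 0.2136]
orientation: [-2.219, -2.22, 0.003]
force: [0.6, -0.6, 0.6]
opening: 0.0206
gripper_force: 0.0
```

```bash
cat > look.py <<'E'
import sys,pickle; from rec import *
n=sys.argv[1]
p=camera_params("wrist"); im,d=read_camera("wrist"); cv2.imwrite(f"pics/{n}.png",im); pickle.dump(p,open(f"{n}.pkl","wb"))
print("recess pix",pix(p,[.562,-.0005,.024]))
for c,a in blob(masks(im)["blue"]): print("blue",c,a,onz(p,*c,.032).round(4))
for c,a in blob(masks(im)["red"]): print("red",c,a,onz(p,*c,.035).round(4))
t,_=read_camera("top"); q=camera_params("top"); cv2.imwrite(f"pics/{n}t.png",t)
for c,a in blob(masks(t)["blue"][160:245,230:335]): c=(c[0]+230,c[1]+160); print("top blue",c,a,onz(q,*c,.032).round(4))
E
python3 look.py w2; python3 go.py .561 -.026 .0275 90
```

```text
recess pix (np.float64(286.66095720091295), np.float64(192.0122249788751))
blue (np.float64(282.7), np.float64(218.2)) 1291 [ 0.56   -0.0118  0.032 ]
red (np.float64(261.4), np.float64(72.2)) 2584 [0.5509 0.0548 0.035 ]
t 5.25 tcp [ 0.5604 -0.0392  0.2136] tip [ 0.5598 -0.0392  0.0276] xang 90.01 F [ 0.2  0.3 -0.2]
shift [0.0132 0.0006 0.0001] turn [-0.003   0.      0.0002]
```

View pics/w2.png

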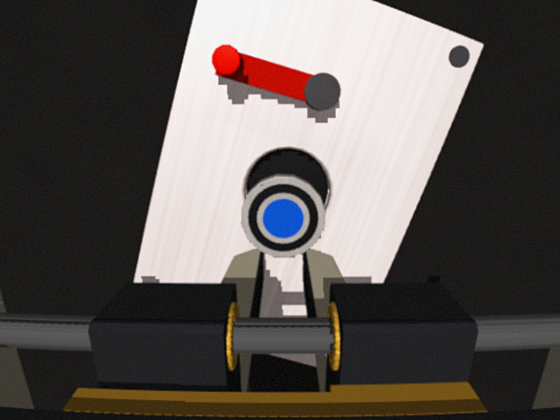

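The wrist view shows the bearing nested against both fingertips at (283,218), just short of the recess, whose visible rim centres near (288,189). The bearing is about 2 mm to the left. I'll push on about 14 mm with a 2 mm correction to the right.

Call:
carry_out --targets '[{"hand": 22, "x": 0.003, "y": 0.001, "z": 0, "ax": 0, "ay": 0, "az": 0}, {"hand": 22, "x": 0.006, "y": 0.002, "z": 0, "ax": 0, "ay": 0, "az": 0}, {"hand": 22, "x": 0.009, "y": 0.0025, "z": 0, "ax": 0, "ay": 0, "az": 0}, {"hand": 22, "x": 0.011, "y": 0.0025, "z": 0, "ax": 0, "ay": 0, "az": 0}, {"hand": 22, "x": 0.013, "y": 0.0025, "z": 0, "ax": 0, "ay": 0, "az": 0}, {"hand": 22, "x": 0.013, "y": 0.0025, "z": 0, "ax": 0, "ay": 0, "az": 0}]'

```text
t: 6.0
tool_pos: [0.5629, -0.0261, 0.2136]
orientation: [-2.22, -2.22, 0.003]
force: [-0.2, 0.6, 0.1]
opening: 0.0205
gripper_force: 0.0
```

```bash
python3 look.py w3; python3 go.py .563 -.026 .0275 90; python3 -c "
import cv2;cv2.imwrite('pics/w3c.png',cv2.resize(cv2.imread('pics/w3.png')[40:280,130:450],None,fx=2,fy=2))"
```

```text
recess pix (np.float64(281.6910443374007), np.float64(216.4500421316576))
blue (np.float64(282.3), np.float64(217.7)) 1179 [0.5623 0.0012 0.032 ]
red (np.float64(256.2), np.float64(102.6)) 2432 [0.5509 0.0548 0.035 ]
t 6.1 tcp [ 0.5629 -0.0262  0.2136] tip [ 0.5623 -0.0262  0.0276] xang 90.0 F [-0.5  0.8  0. ]
shift [0.0002 0.0001 0.0001] turn [-0.003  -0.      0.0001]
```

View pics/w3c.png

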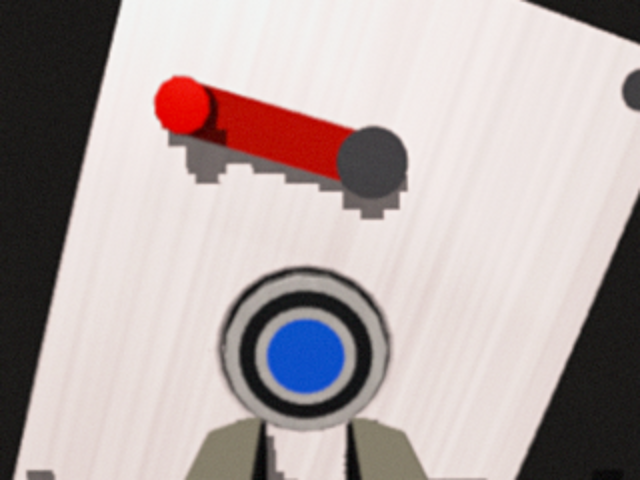

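The bearing now lies concentric in the recess, at crop (305,355), and its plug looks smaller by the right amount for an 8 mm drop. The knob is at crop (182,105) and the pivot at (372,162). I'll lift clear and check flushness by depth.

Call:
carry_out --targets '[{"hand": 22, "x": -0.006, "y": 0, "z": 0, "ax": 0, "ay": 0, "az": 0}, {"hand": 22, "x": -0.012, "y": 0, "z": -0.03, "ax": 0, "ay": 0, "az": 0}, {"hand": 0, "x": -0.02, "y": 0, "z": -0.08, "ax": 0, "ay": 0, "az": 0}, {"hand": 0, "x": -0.02, "y": 0, "z": -0.1, "ax": 0, "ay": 0, "az": 0}, {"hand": 0, "x": -0.02, "y": 0, "z": -0.1, "ax": 0, "ay": 0, "az": 0}, {"hand": 0, "x": -0.02, "y": 0, "z": -0.1, "ax": 0, "ay": 0, "az": 0}]'

```text
t: 6.85
tool_pos: [0.5626, -0.046, 0.3116]
orientation: [-2.218, -2.218, 0.006]
force: [0.4, -0.8, -1.1]
opening: 0.0002
gripper_force: 0.0
```

```bash
python3 - <<'E'
from rec import *
import pickle
p=pickle.load(open("w3.pkl","rb")); print("knob",onz(p,221,92.5,.046).round(4),"pivot",onz(p,316,121,.035).round(4))
p=camera_params("wrist"); im,d=read_camera("wrist"); cv2.imwrite("pics/w4.png",im)
for c,a in blob(masks(im)["blue"]): print("blue",c,a,onz(p,*c,.024).round(4))
def hgt(P,r):
    out=[]
    for a in np.arange(0,2*np.pi,np.pi/4):
        u,v=pix(p,[P[0]+r*np.cos(a),P[1]+r*np.sin(a),.024]); u,v=round(u),round(v)
        o,q=ray(p,u,v); w=d[v-1:v+2,u-1:u+2]; z=(o+q*np.median(w))[2]
        out.append(round(float(z)*1000,1))
    return out
P=[.562,0]; print("bearing h",hgt(P,.017),hgt(P,.010)); print("plate h",hgt(P,.028))
E
python3 go.py .53 .08 .08 117
```

```text
knob [0.5375 0.0585 0.046 ] pivot [0.5774 0.047  0.035 ]
blue (np.float64(284.3), np.float64(156.5)) 547 [ 0.5625 -0.0012  0.024 ]
bearing h [23.8, 23.3, 23.7, 23.4, 23.4, 23.6, 23.8, 23.6] [24.9, 24.0, 24.3, 23.5, 24.3, 24.3, 24.1, 24.3]
plate h [23.7, 24.0, 23.1, 24.2, 23.9, 23.8, 23.0, 23.5]
t 6.9 tcp [ 0.5624 -0.046   0.3112] tip [ 0.5612 -0.0459  0.1252] xang 90.01 F [-0.5  0.3 -0.1]
shift [ 0.126  -0.0321  0.0455] turn [-0.0062 -0.0021 -0.4711]
```

The bearing is flush: its top reads 23.3–24.9 mm all round, against a plate top of about 23–24 mm. The knob is 41.5 mm from the pivot, as it should be. Next I go behind the knob with the fingers closed.

```bash
python3 go.py .524 .084 .07 117.7
```

```text
t 6.9 tcp [ 0.5624 -0.046   0.3112] tip [ 0.5612 -0.0459  0.1252] xang 90.01 F [-0.5  0.3 -0.1]
shift [ 0.13   -0.038   0.0555] turn [-0.0062 -0.0022 -0.4833]
```

Call:
carry_out --targets '[{"hand": 0, "x": 0.05, "y": -0.015, "z": 0, "ax": 0, "ay": 0, "az": -0.17}, {"hand": 0, "x": 0.1, "y": -0.03, "z": 0, "ax": 0, "ay": 0, "az": -0.34}, {"hand": 0, "x": 0.13, "y": -0.038, "z": 0, "ax": -0.003, "ay": -0.001, "az": -0.483}, {"hand": 0, "x": 0.13, "y": -0.038, "z": 0.03, "ax": -0.003, "ay": -0.001, "az": -0.483}, {"hand": 0, "x": 0.13, "y": -0.038, "z": 0.056, "ax": -0.003, "ay": -0.001, "az": -0.483}, {"hand": 0, "x": 0.13, "y": -0.038, "z": 0.056, "ax": -0.003, "ay": -0.001, "az": -0.483}, {"hand": 0, "x": 0.13, "y": -0.038, "z": 0.056, "ax": -0.003, "ay": -0.001, "az": -0.483}]'

```text
t: 7.78
tool_pos: [0.525, 0.0837, 0.2577]
orientation: [-1.626, -2.688, 0.001]
force: [0.5, -0.3, -0.0]
opening: 0.0006
gripper_force: 0.0
```

```bash
python3 go.py .524 .084 .0365 117.7
```

```text
t 7.78 tcp [0.525  0.0837 0.2577] tip [0.5248 0.0837 0.0717] xang 117.67 F [ 0.5 -0.3 -0. ]
shift [ 0.0007 -0.0007  0.0352] turn [-0.0008 -0.0001 -0.0005]
```

Call:
carry_out --targets '[{"hand": 0, "x": 0.001, "y": -0.001, "z": 0.015, "ax": 0, "ay": 0, "az": 0}, {"hand": 0, "x": 0.001, "y": -0.001, "z": 0.03, "ax": 0, "ay": 0, "az": 0}, {"hand": 0, "x": 0.001, "y": -0.001, "z": 0.035, "ax": 0, "ay": 0, "az": 0}, {"hand": 0, "x": 0.001, "y": -0.001, "z": 0.035, "ax": 0, "ay": 0, "az": 0}, {"hand": 0, "x": 0.001, "y": -0.001, "z": 0.035, "ax": 0, "ay": 0, "az": 0}]'

```text
t: 8.4
tool_pos: [0.5239, 0.0842, 0.2231]
orientation: [1.625, 2.688, 0.0]
force: [0.1, 0.3, -0.5]
opening: 0.0003
gripper_force: 0.0
```

```bash
cat > arc.py <<'E'
from h import *
s=read_state(); M=R.from_rotvec(s["orientation"]).as_matrix(); p=s["tool_pos"]+M[:,2]*.186
n=M[:,0]; print("t",s["t"],"tip",p.round(4),"F",s["force"].round(1))
for th in (163.3,170,180,190,200,210,220,230,240,246,250,252.4):
    k=np.array([.5775,.0465,p[2]])+.042*np.array([np.cos(np.radians(th)),np.sin(np.radians(th)),0])
    print(th,(M.T@(k+.0135*n-p)).round(4)[:2])
E
python3 arc.py
```

```text
t 8.4 tip [0.524  0.0841 0.0371] F [ 0.1  0.3 -0.5]
163.3 [-0.0153 -0.0001]
170 [-0.019  -0.0034]
180 [-0.0252 -0.0073]
190 [-0.0319 -0.0101]
200 [-0.0391 -0.0117]
210 [-0.0464 -0.0121]
220 [-0.0536 -0.0112]
230 [-0.0606 -0.009 ]
240 [-0.0671 -0.0056]
246 [-0.0707 -0.0031]
250 [-0.0729 -0.0012]
252.4 [-0.0742  0.    ]
```

Call:
carry_out --targets '[{"hand": 0, "x": -0.008, "y": 0, "z": 0, "ax": 0, "ay": 0, "az": 0}, {"hand": 0, "x": -0.014, "y": 0, "z": 0, "ax": 0, "ay": 0, "az": 0}, {"hand": 0, "x": -0.019, "y": -0.003, "z": 0, "ax": 0, "ay": 0, "az": 0}, {"hand": 0, "x": -0.025, "y": -0.007, "z": 0, "ax": 0, "ay": 0, "az": 0}, {"hand": 0, "x": -0.032, "y": -0.01, "z": 0, "ax": 0, "ay": 0, "az": 0}, {"hand": 0, "x": -0.039, "y": -0.012, "z": 0, "ax": 0, "ay": 0, "az": 0}, {"hand": 0, "x": -0.046, "y": -0.012, "z": 0, "ax": 0, "ay": 0, "az": 0}, {"hand": 0, "x": -0.046, "y": -0.012, "z": 0, "ax": 0, "ay": 0, "az": 0}]'

```text
t: 9.4
tool_pos: [0.535, 0.0372, 0.2231]
orientation: [1.626, 2.686, 0.0]
force: [-0.6, -0.1, -0.1]
opening: -0.0001
gripper_force: 0.0
```

```bash
python3 arc.py; python3 - <<'E'
from meas import *
import pickle
p=camera_params("wrist"); im,d=read_camera("wrist"); cv2.imwrite("pics/w5.png",im)
for c,a in blob(masks(im)["red"]): print("red",c,a,onz(p,*c,.035).round(4))
E
```

```text
t 9.4 tip [0.5353 0.0371 0.0371] F [-0.6 -0.1 -0.1]
163.3 [0.0316 0.0117]
170 [0.0279 0.0085]
180 [0.0217 0.0045]
190 [0.015  0.0017]
200 [0.0078 0.0001]
210 [ 0.0005 -0.0002]
220 [-0.0067  0.0007]
230 [-0.0137  0.0029]
240 [-0.0202  0.0063]
246 [-0.0238  0.0088]
250 [-0.0261  0.0107]
252.4 [-0.0273  0.0119]
red (np.float64(332.8), np.float64(275.6)) 382 [0.5624 0.0433 0.035 ]
```

View pics/w5.png

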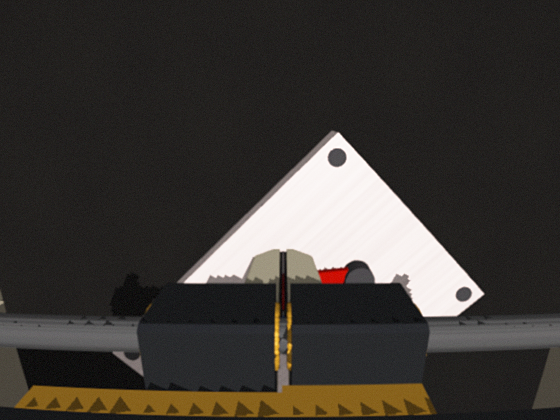

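The wrist view shows the closed fingertips at (283,265), with the red arm running from the pivot (358,272) in behind them, so the keeper is turning with the fingers. I'll continue along the arc.

Call:
carry_out --targets '[{"hand": 0, "x": -0.007, "y": 0.001, "z": 0, "ax": 0, "ay": 0, "az": 0}, {"hand": 0, "x": -0.014, "y": 0.003, "z": 0, "ax": 0, "ay": 0, "az": 0}, {"hand": 0, "x": -0.019, "y": 0.006, "z": 0, "ax": 0, "ay": 0, "az": 0}, {"hand": 0, "x": -0.022, "y": 0.008, "z": 0, "ax": 0, "ay": 0, "az": 0}, {"hand": 0, "x": -0.024, "y": 0.009, "z": 0, "ax": 0, "ay": 0, "az": 0}, {"hand": 0, "x": -0.025, "y": 0.01, "z": 0, "ax": 0, "ay": 0, "az": 0}, {"hand": 0, "x": -0.025, "y": 0.01, "z": 0, "ax": 0, "ay": 0, "az": 0}]'

```text
t: 10.32
tool_pos: [0.555, 0.0204, 0.2228]
orientation: [1.625, 2.688, -0.0]
force: [0.3, 1.1, -0.3]
opening: 0.0007
gripper_force: 0.2
```

Call:
carry_out --targets '[{"hand": 0, "x": -0.001, "y": 0.001, "z": 0, "ax": 0, "ay": 0, "az": 0}, {"hand": 0, "x": -0.002, "y": 0.002, "z": 0, "ax": 0, "ay": 0, "az": 0}, {"hand": 0, "x": -0.002, "y": 0.002, "z": 0, "ax": 0, "ay": 0, "az": 0}]'

```text
t: 10.7
tool_pos: [0.5574, 0.0197, 0.2226]
orientation: [-1.625, -2.688, 0.0]
force: [-2.3, 3.2, 0.0]
opening: 0.0006
gripper_force: 1.4
```

```bash
python3 arc.py|sed -n '1p;$p'
```

```text
t 10.7 tip [0.5573 0.0197 0.0366] F [-2.3  3.2  0. ]
252.4 [-0.0017  0.0004]
```

Call:
carry_out --targets '[{"hand": 0, "x": -0.001, "y": 0.0005, "z": 0, "ax": 0, "ay": 0, "az": 0}, {"hand": 0, "x": -0.001, "y": 0.0005, "z": 0, "ax": 0, "ay": 0, "az": 0}, {"hand": 0, "x": -0.001, "y": 0.0005, "z": 0, "ax": 0, "ay": 0, "az": 0}]'

```text
t: 11.08
tool_pos: [0.5579, 0.0194, 0.2225]
orientation: [-1.624, -2.687, 0.0]
force: [-5.5, 5.4, 2.7]
opening: 0.0005
gripper_force: 3.4
```

The force climbs with almost no motion, so the keeper is on its stop. I'll back off, lift and check.

Call:
carry_out --targets '[{"hand": 0, "x": 0.006, "y": -0.001, "z": 0, "ax": 0, "ay": 0, "az": 0}, {"hand": 0, "x": 0.012, "y": -0.002, "z": 0, "ax": 0, "ay": 0, "az": 0}, {"hand": 0, "x": 0.012, "y": -0.002, "z": -0.03, "ax": 0, "ay": 0, "az": 0}, {"hand": 0, "x": 0.012, "y": -0.002, "z": -0.08, "ax": 0, "ay": 0, "az": 0}, {"hand": 0, "x": -0.05, "y": -0.002, "z": -0.12, "ax": 0, "ay": 0, "az": 0}, {"hand": 0, "x": -0.09, "y": -0.002, "z": -0.12, "ax": 0, "ay": 0, "az": 0}, {"hand": 0, "x": -0.09, "y": -0.002, "z": -0.12, "ax": 0, "ay": 0, "az": 0}, {"hand": 0, "x": -0.09, "y": -0.002, "z": -0.12, "ax": 0, "ay": 0, "az": 0}]'

```text
t: 12.08
tool_pos: [0.5982, -0.0616, 0.3423]
orientation: [-1.626, -2.687, 0.0]
force: [0.6, 0.6, -0.2]
opening: 0.0003
gripper_force: 0.0
```

```bash
python3 look.py w6;  python3 -c "
import cv2;cv2.imwrite('pics/w6c.png',cv2.resize(cv2.imread('pics/w6.png')[0:260,100:460],None,fx=2,fy=2))"
```

```text
recess pix (np.float64(277.9485286763432), np.float64(120.75055453293865))
blue (np.float64(272.5), np.float64(122.9)) 205 [ 0.5589 -0.0039  0.032 ]
blue (np.float64(288.6), np.float64(124.3)) 15 [0.571  0.0012 0.032 ]
blue (np.float64(153.1), np.float64(241.4)) 178 [ 0.5104 -0.1454  0.032 ]
red (np.float64(297.8), np.float64(101.3)) 753 [0.5691 0.0204 0.035 ]
red (np.float64(552.9), np.float64(304.0)) 253 [ 0.8799 -0.0265  0.035 ]
red (np.float64(499.9), np.float64(380.1)) 1954 [ 0.8888 -0.1233  0.035 ]
top blue (np.float64(284.1), np.float64(202.7)) 29 [ 0.5583 -0.0052  0.032 ]
```

View pics/w6c.png

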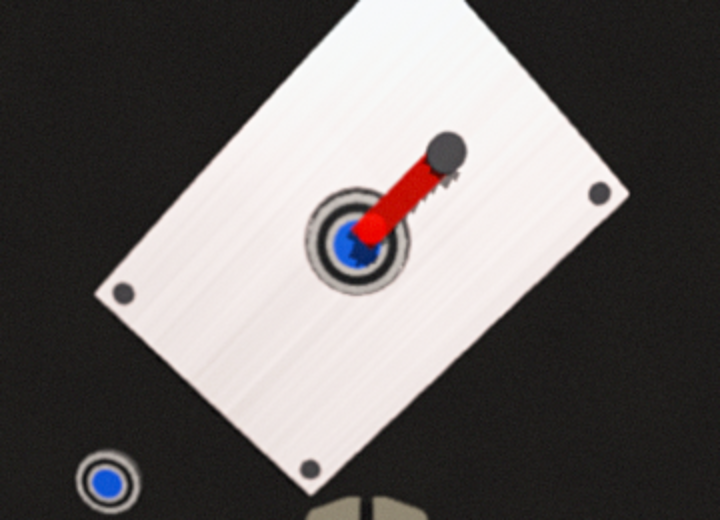

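The view shows the keeper arm lying over the seated bearing, with the knob at crop (371,229), the pivot at (446,152) and the bearing at (357,241). Last check is the arm's angle.

```bash
python3 - <<'E'
from h import *
import pickle
p=pickle.load(open("w6.pkl","rb")); k=onz(p,285.5,114.5,.046); v=onz(p,323,76,.035); d=v-k
print(k,v,np.hypot(*d[:2]),np.degrees(np.arctan2(d[1],d[0])))
# plate direction from the long edge: crop (312,494)-(628,194)
a=onz(p,256,247,.024);b=onz(p,414,97,.024);d=b-a;print(np.hypot(*d[:2]),np.degrees(np.arctan2(d[1],d[0])))
a=onz(p,147.5,147,.024);b=onz(p,280,0,.024);d=b-a;print(np.degrees(np.arctan2(d[1],d[0])))
E
```

```text
[0.56509792 0.00680362 0.046     ] [0.57752746 0.04655944 0.035     ] 0.041653554698195545 72.63828640644508
0.18852312748302028 72.38669193196336
72.46809884001667
```

The arm is at 72.6° and the plate's long axis at 72.4°, so the keeper is closed. Handing in.

```bash
python3 -c "
from plant import robot; print(robot.close_job())"
```

```text
the job is handed in; nothing more can be done
None
```

The bearing lies flush in its recess and the red keeper is closed on its stop over it; the job was handed in at about 12 s, and the screwdriver, jar and tin were not approached.

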